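# Clear the pottery table

## Task

Tidy the pottery table: lay the two wooden modelling tools flat, side by side and lengthwise in the dark wooden tray, stand the two cream fired pots (the bowl and the egg cup) upright and wholly on the cork board, and stand the steel ring cutter flat in the green tub. Set the pots down, do not drop them. Leave the terracotta-red bowl and the blue glaze pot where they are.

Things in the scene. Friction and masses are not known exactly. Their poses are not given: they have to be found in the camera images.
- knife: loose pale wooden modelling knife, 130 mm long, lying flat on the table. Origin: on its underside, at mid-length. Own x runs along its length towards the blade, z up. Handle 15 mm wide and 10 mm high from x = -65 to +20 mm; thin blade (18 mm wide, 6 mm high, then a narrower tip) from x = +20 to +65 mm. About 25 g. Best gripped across the handle at the origin.
- comb: loose reddish-brown wooden modelling comb, 130 mm long, lying flat on the table. Origin: on its underside, at mid-length. Own x runs along its length towards the toothed end, z up. Handle 15 mm wide and 10 mm high from x = -65 to +20 mm; toothed head 27 mm wide, 7 mm high from x = +20 to +65 mm. About 28 g. Best gripped across the handle at the origin.
- bowl: loose cream fired-clay bowl with straight walls and a row of beads round its foot, 52 mm outer diameter (about 55 mm over the beads, which are only decoration), 30 mm high, wall 4 mm, open at the top. Origin: centre of its underside, z up. About 60 g. Can be gripped across its outside.
- egg_cup: loose cream fired-clay egg cup, 46 mm high: foot 38 mm in diameter, narrow stem 22 mm in diameter, and from 20 to 46 mm up a straight-walled cup of 43 mm outer diameter (wall 3.5 mm). Origin: centre of its underside, z up. About 55 g. Can be gripped across the outside of the cup.
- cutter: loose steel ring cutter, a plain open tube standing on end: 42 mm outer diameter, wall 2.5 mm, 28 mm high. Origin: centre of its lower rim, z up. About 35 g. Can be gripped across its outside.
- tool_tray: dark wooden open tray for the wooden tools, fixed to the table. Outer size 125 mm (own x) by 180 mm (own y, its length) by 18 mm high; walls and floor 4 mm thick, so the inner floor is 117 by 172 mm and lies 4 mm up. Origin: centre of its underside, z up. The tools lie along its y, side by side across its x.
- cork_board: brown cork board for fired pots, fixed to the table: 90 mm (own x) by 160 mm (own y, its length), 12 mm thick, flat top. Origin: centre of its underside, z up. Has room for the two pots side by side along its y.
- tub: green plastic open tub for cutters, fixed to the table. Outer size 120 by 120 mm, 30 mm high, walls and floor 3 mm thick. Origin: centre of its underside, z up.
- red_bowl: terracotta-red bowl standing among the things, to be left alone: 60 mm across the rim, 26 mm high. Origin: centre of its underside, z up. Loose.
- glaze_pot: blue round glaze pot with a blue cap, standing among the things, to be left alone: 42 mm in diameter, 44 mm high. Origin: centre of its underside, z up. Loose.
Not all that is in view belongs to the job. Of the things that look like the tool_tray, the largest one is meant.

How it is judged:
By the outcome, as a careful person would: the job done as asked, in the order asked, and still so for the second after the job is handed in, with the robot touching nothing.
It also fails if it takes over 128 s, if anything falls off the work surface, if the arm or the gripper's body presses on something with over 40 N, if the wrist force passes 120 N, or if a joint passes its speed limit or range.

## Robot

A 6-joint arm with a two-finger parallel gripper is mounted at the origin on the work surface. World frame = base frame: x ahead of the robot, y to its left, z up, the work surface at z = 0. Lengths are in m, angles in rad, forces in N, time in s.
With the tool pointing down it reaches from about 0.35 to 0.975 m from the base axis. Payload 4.9 kg.
Tool frame: the origin (TCP) lies on the front face of the gripper's body, between the roots of the fingers; the fingertips stand ctrl.tip_extent ahead of it and the grasp point (between the pads) lies 54 mm ahead of it (ctrl.tip_extent is the distance from the TCP to the fingertips, in m); z points along the fingers, y is the line along which they close (so a half turn about z gives the same grasp; the last joint's range is limited). The gripper opens to 85 mm and grips with 20 to 120 N. Pads are 22 mm wide; open, the fingers measure 114 mm over their backs; the gripper's body (76 mm by 85 mm) begins 54 mm behind the grasp point. The pads swing forward as they close: fully open they stand 13 mm farther back than shut.
Start: joints at [-1.315, 0.053, 1.613, -0, 1.476, -0.119], TCP at [0.229, -0.582, 0.304] pointing down, gripper open.
Joint ranges: [-3.01, 3.01], [-1.01, 2.22], [0.06, 2.58], [-1.02, 4.17], [0.09, 2.62], [-3.14, 3.14]. Speed limits (rad/s): [2.57, 2.57, 3.14, 3.14, 3.14, 3.14].

## Interface

Orientations are given as a rotation vector (axis times angle).
In Python, from station import ctrl gives the robot as it stands.
- The arm moves only by the tool apply_moves, never from a script. Its argument "rows" is one flat list of numbers, 6 for each row, row after row: the shift along the tool's x, y, z normalised to -1 to 1, where 1 is 0.6 m, then the turn, a rotation vector about the tool's x, y, z normalised to -1 to 1, where 1 is 90 degrees. A call has 1 to 20 rows; each row is the pose to reach, as a shift and turn from the pose commanded when the call began, along the tool's axes at that moment; what a row does not reach only later rows make up. A row lasts 1/10 s, in which the tool goes at most 50 mm and 8.59 degrees, less where a joint would pass 70% of its speed; a pose out of reach is approached as far as the arm can. A call with a number of a shift or a turn outside -1 to 1 is refused whole. A call with a gripper value outside its range is refused whole. "grip" is the opening, from 0 (shut) to 1 (fully open), set as the call begins (left out, the last holds). The fingers move at their own pace and stop on an object; "grip_force" is the grip in N (left out, the last holds). Time passes only in rows, so rows that repeat a pose let the fingers close. It gives the time, the measured TCP pose, the force, the opening and the grip force at its end, in the units of the state.
- ctrl.get_obs(): the state, without advancing time (a new reading comes with each control period).
- ctrl.get_image(name): name is "scene" or "top" or "wrist"; returns (picture, depth): 400x640x3 uint8, blue, green, red; 400x640 float32, m along the optical axis (not along the pixel's ray), 0 where there is no reading.
- ctrl.camera_model(name): a dict with "mtx" (3x3 intrinsics, pixels), "k1" (the pictures are not rectified: a ray, as slopes to the right and down, at radius r is drawn at 1 + k1 r^2 times it, then the intrinsics apply), "R" (3x3) and "t" (3): a world point X has camera coordinates R X + t; the wrist camera has in their place "tool_from_camera" (4x4, takes a point from camera to tool coordinates, whose origin is the TCP and whose axes are the flange's). Camera axes: x right, y down, z forward; pixel columns grow to the right and rows downward; lengths in m; the calibration is good to about 2 mm. A picture is of the moment at which its call begins: read the wrist's pose just before it. camera_model takes no time and is no camera call.
- ctrl.finish_job(): hands the job in; it is judged then, once.
The state is a dict: "t": time; "q": joint angles; "dq": joint speeds; "effort": joint torques, N m; "tool_pos": TCP position; "tool_rot": TCP orientation; "contact_force": force on the tool from outside, world axes, zero at the start; "wrist_torque": the same for the moment, N m; "opening": finger opening in m; "grip_force": force on a finger pad.
Only numpy, scipy, OpenCV 4.12 (cv2) and the standard library are available. Lean on these libraries where they do the work, as an engineer would, in place of code of your own. Each camera call takes 0.05 s, during which the arm holds its last target. There are 200 camera calls.

## Working session

There is one attempt and no reset: what is moved stays moved. The work goes in short steps, Python scripts to look and compute and a tool call to move; the robot and the scene stay as the last step left them, time stands still between calls to the robot, and variables do not carry over. Pictures are saved under pics/ and viewed, at most 15 in all, crops included, and the job is handed in when it is done.

Besides the shell and the picture viewer there is one more tool, called after "Request:" as a command line: name --argument value ..., lists and objects as JSON in quotes. apply_moves: Moves the arm, as the interface text tells. Its arguments: {"type":"object","properties":{"rows":{"type":"array","items":{"type":"number"}},"grip":{"type":"number"},"grip_force":{"type":"number"}},"required":["rows"]}

```bash
mkdir -p pics; cat > h.py <<'E'
import numpy as np, cv2
from station import ctrl
from scipy.spatial.transform import Rotation as R
E
python3 - <<'E'
from h import *
print(ctrl.get_obs(), ctrl.tip_extent)
for n in("top","scene","wrist"):
    p,d=ctrl.get_image(n); cv2.imwrite(f"pics/{n}0.png",p); np.save(f"{n}0.npy",d)
    print(n,ctrl.camera_model(n))
E
```

```text
{'t': 0.0, 'q': array([-1.31502931e+00,  5.33617296e-02,  1.61431238e+00,  1.59163348e-05,
        1.47600708e+00, -1.19014101e-01]), 'dq': array([-0.00082222,  0.0015448 , -0.00062722, -0.00054602, -0.00087063,
        0.0005366 ]), 'effort': array([ 2.07825775e-03, -3.93679655e+01, -3.70173991e+01,  8.62602610e-05,
        7.12832581e-03, -5.76450887e-06]), 'tool_pos': array([ 0.22866547, -0.58114955,  0.30264887]), 'tool_rot': array([-3.08454720e+00, -5.84874694e-01,  1.99185591e-04]), 'contact_force': array([ 0.29234327, -0.27757409, -0.20951627]), 'wrist_torque': array([ 0.048936  , -0.01515705,  0.08142997]), 'grip_force': 0.0, 'opening': 0.08589793632881855} 0.0726
top {'mtx': array([[486.71776818,   0.        , 327.2705878 ],
       [  0.        , 486.71776818, 202.50782654],
       [  0.        ,   0.        ,   1.        ]]), 'k1': -0.08052844043751597, 'R': array([[-0.01333593, -0.9997922 ,  0.01541794],
       [-0.99481898,  0.01171229, -0.10098525],
       [ 0.10078369, -0.01668479, -0.99476845]]), 't': array([-0.0471188 ,  0.4413936 ,  1.47221807])}
scene {'mtx': array(
[... 240 characters left out ...]
0.31671468,  0.56496269, -0.76191139],
       [-0.39551241, -0.65143866, -0.64745472]]), 't': array([ 0.40646136, -0.10822216,  1.11463981])}
wrist {'mtx': array([[343.65202909,   0.        , 325.70156335],
       [  0.        , 343.65202909, 194.74940199],
       [  0.        ,   0.        ,   1.        ]]), 'k1': -0.04476191370904575, 'tool_from_camera': array([[-2.19957112e-04, -9.52518533e-01, -3.04480536e-01,
         7.85957223e-02],
       [ 9.99999958e-01, -2.67545291e-04,  1.14571347e-04,
        -3.24215582e-04],
       [-1.90593664e-04, -3.04480498e-01,  9.52518551e-01,
        -6.85196590e-02],
       [ 0.00000000e+00,  0.00000000e+00,  0.00000000e+00,
         1.00000000e+00]])}
```

View pics/top0.png

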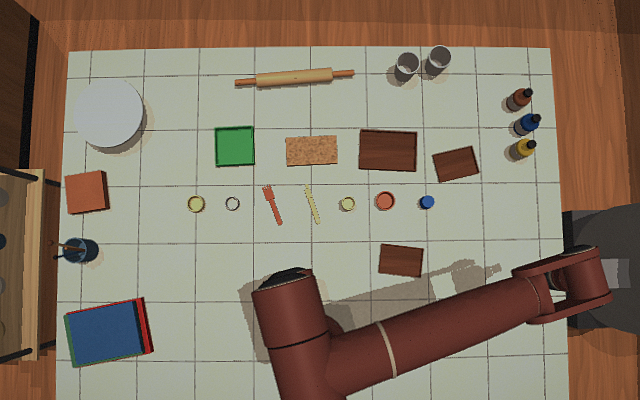

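View pics/scene0.png

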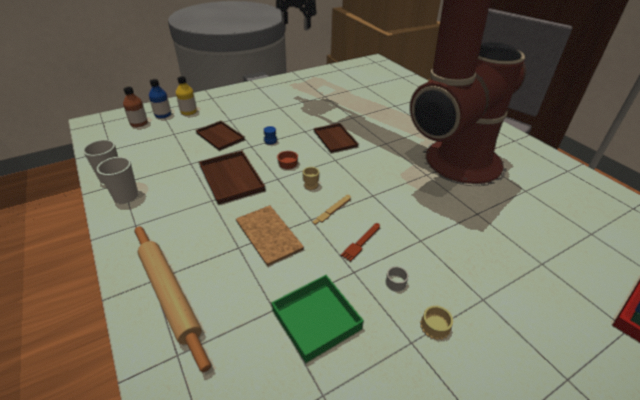

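The top view shows the bowl at (196,204), cutter (232,203), comb (272,203), knife (312,203), egg cup (347,204), tub (235,146), cork (312,150) and the largest tray (388,150). The red bowl and blue pot sit at (385,200) and (427,202).

```bash
cat >> h.py <<'E'
def pix2w(n,u,v,z):
    "world point on plane z for a fixed camera's pixel"
    m=ctrl.camera_model(n)
    s=cv2.undistortPoints(np.array([[[u,v]]],float),m["mtx"],np.array([m["k1"],0,0,0.]))[0,0]
    d=m["R"].T@np.array([s[0],s[1],1]); c=-m["R"].T@m["t"]
    return c+d*(z-c[2])/d[2]
def wrist_w(pts,z,obs):
    m=ctrl.camera_model("wrist"); T=m["tool_from_camera"]; Rt=R.from_rotvec(obs["tool_rot"]).as_matrix()
    out=[]
    for (u,v) in pts:
        s=cv2.undistortPoints(np.array([[[u,v]]],float),m["mtx"],np.array([m["k1"],0,0,0.]))[0,0]
        d=Rt@T[:3,:3]@np.array([s[0],s[1],1]); c=Rt@T[:3,3]+obs["tool_pos"]
        out.append(c+d*(z-c[2])/d[2])
    return np.array(out)
E
python3 - <<'E'
from h import *
p=cv2.imread("pics/top0.png"); c=cv2.resize(p[115:235,182:448],None,fx=3,fy=3,interpolation=cv2.INTER_CUBIC); cv2.imwrite("pics/crop0.png",c)
d=np.load("top0.npy")
# table-colour segmentation
hsv=cv2.cvtColor(p,cv2.COLOR_BGR2HSV); bg=np.median(p[160:240:,180:450].reshape(-1,3),0); print(bg)
m=(np.abs(p.astype(int)-bg).sum(2)>90).astype(np.uint8); m[:115]=0;m[235:]=0;m[:,:182]=0;m[:,485:]=0
n,l,st,ce=cv2.connectedComponentsWithStats(m)
for i in range(1,n):
    if st[i,4]<60: continue
    ys,xs=np.where(l==i); r=cv2.minAreaRect(np.c_[xs,ys].astype(np.float32))
    P=[pix2w("top",*q,0.01) for q in cv2.boxPoints(r)]
    L=[np.linalg.norm(P[1][:2]-P[0][:2]),np.linalg.norm(P[2][:2]-P[1][:2])]
    e=(P[1]-P[0]) if L[0]>L[1] else (P[2]-P[1])
    print(st[i],ce[i].round(1),"w",pix2w("top",*r[0],0.01).round(4),np.round(L,3),"long dir",np.degrees(np.arctan2(e[1],e[0])).round(1), "medianBGR",np.median(p[l==i],0), "depth",np.median(d[l==i]).round(3))
E
```

```text
[160. 178. 173.]
[196 115   3  50  61] [197.  140.4] w [0.6463 0.3547 0.01  ] [0.006 0.158] long dir -178.9 medianBGR [119. 131. 133.] depth 1.53
[ 182  115  301  120 5299] [319.8 157.5] w [ 0.5821 -0.0544  0.01  ] [0.946 0.377] long dir -77.6 medianBGR [ 76. 111.  96.] depth 1.525
[ 358  115   87   65 2547] [388.4 148.9] w [ 0.6151 -0.2875  0.01  ] [0.275 0.207] long dir -90.2 medianBGR [37. 52. 91.] depth 1.532
[456 115  29  43 103] [474.2 133.4] w [ 0.6449 -0.5296  0.01  ] [0.085 0.121] long dir -152.7 medianBGR [119. 132. 134.] depth 1.547
[374 191  21  20 336] [384.  200.6] w [ 0.4463 -0.2293  0.01  ] [0.063 0.059] long dir -90.6 medianBGR [ 69.  95. 167.] depth 1.513
[187 195  19  19 132] [196.1 203.8] w [0.4427 0.354  0.01  ] [0.056 0.055] long dir -10.5 medianBGR [ 66.5  96.  112. ] depth 1.5
[417 195  18  16 197] [425.5 202.3] w [ 0.4388 -0.3589  0.01  ] [0.056 0.041] long dir -57.4 medianBGR [138.  86.  51.] depth 1.48
[225 196  15  15  85] [231.8 203.5] w [0.444  0.2423 0.01  ] [0.044 0.044] long dir -179.7 medianBGR [79. 93. 98.] depth 1.504
[338 197  17  15 101] [345.5 204.5] w [ 0.4367 -0.1109  0.01  ] [0.05  0.044] long dir -90.7 medianBGR [ 83. 110. 124.] depth 1.499
```

View pics/crop0.png

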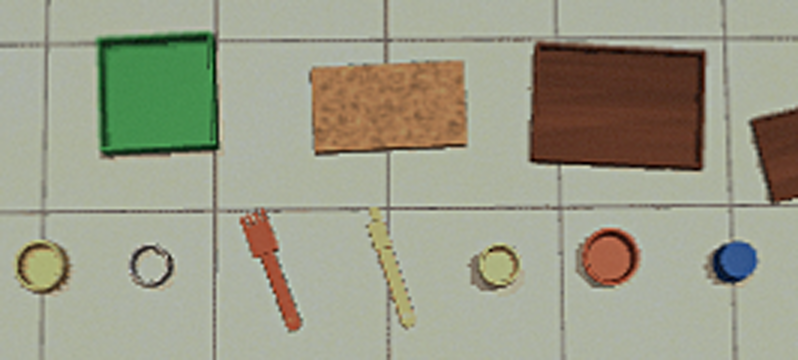

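The crop shows the whole row clearly: comb from (255,215) at the teeth to (294,328), knife from tip (373,211) to (408,325), and the tray corners and rims needed for positions.

```bash
python3 - <<'E'
from h import *
w=lambda x,y,z: pix2w("top",(x+.5)/3-.5+182,(y+.5)/3-.5+115,z)
for n,c,z in [("bowl",(42,265),.03),("cutter",(152,266),.028),("egg",(498,266),.046),("red",(610,257),.026),("glaze",(737,260),.044)]: print(n,w(*c,z).round(4))
for n,a,b in [("comb",(255,215),(294,328)),("knife",(373,211),(408,325))]:
    A,B=w(*a,.008),w(*b,.008); print(n,((A+B)/2).round(4),np.linalg.norm(A-B).round(3),np.degrees(np.arctan2(*(A-B)[1::-1])).round(1))
for n,cs,z in [("tub",[(98,38),(214,33),(218,149),(102,155)],.03),("cork",[(311,68),(464,61),(467,146),(316,154)],.012),("tray",[(536,43),(705,51),(702,169),(531,161)],.018)]:
    P=np.array([w(*c,z) for c in cs]); e=(P[0]-P[1]+P[3]-P[2])/2;f=(P[0]-P[3]+P[1]-P[2])/2
    print(n,P.mean(0).round(4),"L",np.linalg.norm(e).round(3),np.linalg.norm(f).round(3),"dir of y",np.degrees(np.arctan2(e[1],e[0])).round(1))
o=ctrl.get_obs();M=R.from_rotvec(o["tool_rot"]).as_matrix();print(M.round(3))
E
```

```text
bowl [0.4433 0.3504 0.03  ]
cutter [0.4411 0.238  0.028 ]
egg [ 0.4352 -0.1139  0.046 ]
red [ 0.4451 -0.2302  0.026 ]
glaze [ 0.4386 -0.3574  0.044 ]
comb [0.4362 0.1149 0.008 ] 0.124 18.8
knife [ 0.4384 -0.0049  0.008 ] 0.124 16.4
tub [0.6199 0.233  0.03  ] L 0.12 0.123 dir of y 92.0
cork [ 0.6065 -0.0057  0.012 ] L 0.159 0.091 dir of y 92.3
tray [ 0.6045 -0.2447  0.018 ] L 0.178 0.126 dir of y 86.8
[[ 0.931  0.366 -0.   ]
 [ 0.366 -0.931  0.002]
 [ 0.    -0.002 -1.   ]]
```

```bash
cat >> h.py <<'E'
def go(x,y,z,h):
    "row numbers from the measured pose to a downward pose, heading h deg of tool x"
    o=ctrl.get_obs(); M=R.from_rotvec(o["tool_rot"])
    T=R.from_euler("z",h,degrees=True)*R.from_matrix(np.diag([1,-1,-1.]))
    s=M.inv().apply(np.array([x,y,z])-o["tool_pos"]); r=(M.inv()*T).as_rotvec()
    print("row",(s/.6).round(4),(r/(np.pi/2)).round(4),"n>=",max(np.linalg.norm(s)/.05,np.degrees(np.linalg.norm(r))/8.59).round(1),"t",round(o["t"],2),"tip",ctrl.tip_extent)
E
python3 -c "
from h import *
go(.4384,-.0049,.2,16.4)"
```

```text
row [ 0.6768 -0.7657  0.1729] [-0.0011 -0.0001  0.0564] n>= 12.4 t 0.15 tip 0.0726
```

Request:
apply_moves --rows '[0.677,-0.766,0.173,-0.001,0,0.056,0.677,-0.766,0.173,-0.001,0,0.056,0.677,-0.766,0.173,-0.001,0,0.056,0.677,-0.766,0.173,-0.001,0,0.056,0.677,-0.766,0.173,-0.001,0,0.056,0.677,-0.766,0.173,-0.001,0,0.056,0.677,-0.766,0.173,-0.001,0,0.056,0.677,-0.766,0.173,-0.001,0,0.056,0.677,-0.766,0.173,-0.001,0,0.056,0.677,-0.766,0.173,-0.001,0,0.056,0.677,-0.766,0.173,-0.001,0,0.056,0.677,-0.766,0.173,-0.001,0,0.056,0.677,-0.766,0.173,-0.001,0,0.056,0.677,-0.766,0.173,-0.001,0,0.056,0.677,-0.766,0.173,-0.001,0,0.056,0.677,-0.766,0.173,-0.001,0,0.056,0.677,-0.766,0.173,-0.001,0,0.056,0.677,-0.766,0.173,-0.001,0,0.056]' --grip 0.45

```text
t: 1.95
tool_pos: [0.4385, -0.0061, 0.2004]
tool_rot: [3.108, 0.446, 0.001]
contact_force: [0.4, -0.7, 0.5]
opening: 0.0383
grip_force: 0.0
```

```bash
python3 - <<'E'
from h import *
o=ctrl.get_obs(); print(o["tool_pos"],o["opening"],ctrl.tip_extent)
p,d=ctrl.get_image("wrist"); cv2.imwrite("pics/w1.png",p)
go(.4384,-.0049,.2,16.4)
E
```

```text
[ 0.43852204 -0.00611702  0.20036197] 0.03826833939320334 0.0726
row [ 0.0003 -0.0018  0.0006] [ 0.0012 -0.0003 -0.0007] n>= 0.0 t 2.0 tip 0.0726
```

View pics/w1.png

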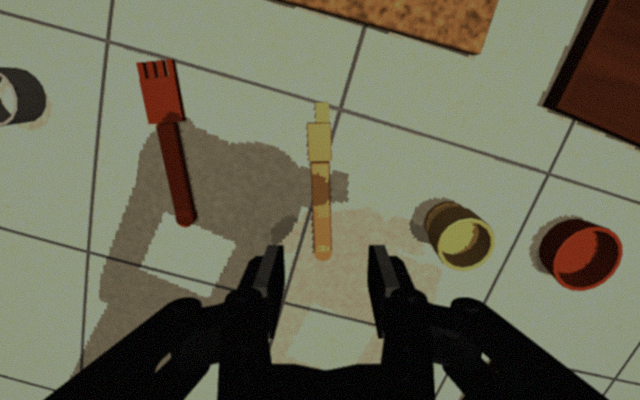

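The wrist view shows the knife from (322,102) to (322,260), the comb from (155,60) to (186,226), the egg cup rim at (466,243) and the fingertips at about (272,250) and (378,250).

```bash
python3 - <<'E'
from h import *
o=ctrl.get_obs()
for n,a,b in [("comb",(156,60),(186,226)),("knife",(322,102),(322.5,261))]:
    A,B=wrist_w([a,b],.006,o); print(n,((A+B)/2).round(4),np.linalg.norm(A-B).round(3),np.degrees(np.arctan2(*(A-B)[1::-1])).round(1))
print("egg",wrist_w([(466,243)],.046,o).round(4))
p,d=ctrl.get_image("wrist"); m=ctrl.camera_model("wrist"); T=m["tool_from_camera"]
ys,xs=np.mgrid[0:400,0:640]; ok=(d>0)&(d<.17)&(ys<300)
s=cv2.undistortPoints(np.c_[xs[ok],ys[ok]].astype(float)[:,None],m["mtx"],np.array([m["k1"],0,0,0.]))[:,0]
P=np.c_[s,np.ones(len(s))]*d[ok][:,None]; P=P@T[:3,:3].T+T[:3,3]
for sgn in(1,-1):
    Q=P[sgn*P[:,1]>0]; print("finger",len(Q),"z pct",np.percentile(Q[:,2],[50,90,99,100]).round(4),"y rng",Q[:,1].min().round(4),Q[:,1].max().round(4),"x",np.median(Q[Q[:,2]>.06,0]))
E
```

```text
comb [0.4359 0.1179 0.006 ] 0.13 19.3
knife [ 0.4386 -0.0031  0.006 ] 0.132 16.3
egg [[ 0.4389 -0.111   0.046 ]]
finger 2191 z pct [0.0468 0.0639 0.0712 0.0729] y rng 0.0186 0.0482 x 0.007837721587571067
finger 2162 z pct [0.0466 0.0639 0.0708 0.0732] y rng -0.0491 -0.0195 x 0.007768965756020305
```

```bash
python3 -c "
from h import *
go(.4386,-.0035,.12,16.4)"
```

```text
row [ 0.0012 -0.004   0.1338] [ 0.0011 -0.0002 -0.0005] n>= 1.6 t 2.05 tip 0.0726
```

Request:
apply_moves --rows '[0.001,-0.004,0.133,0.001,0,0,0.001,-0.004,0.133,0.001,0,0,0.001,-0.004,0.133,0.001,0,0,0.001,-0.004,0.133,0.001,0,0]' --grip 0.18

```text
t: 2.45
tool_pos: [0.4385, -0.003, 0.1206]
tool_rot: [-3.109, -0.448, 0.001]
contact_force: [1.0, -0.4, 0.2]
opening: 0.0156
grip_force: 0.0
```

```bash
cat >> h.py <<'E'
def tips():
    p,d=ctrl.get_image("wrist"); m=ctrl.camera_model("wrist"); T=m["tool_from_camera"]
    ys,xs=np.mgrid[0:400,0:640]; ok=(d>0)&(d<.17)&(ys<300)
    s=cv2.undistortPoints(np.c_[xs[ok],ys[ok]].astype(float)[:,None],m["mtx"],np.array([m["k1"],0,0,0.]))[:,0]
    P=np.c_[s,np.ones(len(s))]*d[ok][:,None]; P=P@T[:3,:3].T+T[:3,3]
    print("opening",ctrl.get_obs()["opening"],"tip z",np.percentile(P[:,2],[90,97,99,99.7]).round(4),"inner y",P[P[:,1]>0,1].min().round(4),P[P[:,1]<0,1].max().round(4))
E
python3 -c "
from h import *
tips(); print(ctrl.get_obs()['tool_pos']); go(.4386,-.0035,.082,16.4)"
```

```text
opening 0.015365074817253873 tip z [0.1221 0.1226 0.1229 0.1232] inner y 0.0003 -0.0002
[ 0.4395038  -0.00319713  0.12191546]
row [-0.0017 -0.      0.0665] [ 0.0007 -0.0014  0.0002] n>= 0.8 t 2.5 tip 0.0726
```

```bash
sed -i 's/    print("opening",ctrl/    P=P[P[:,2]<.095]\n&/' h.py; python3 -c "
from h import *
tips()"
```

```text
opening 0.0156401763104303 tip z [0.0769 0.0784 0.0794 0.0803] inner y 0.0071 -0.008
```

Request:
apply_moves --rows '[-0.001,0,0.066,0,0,0,-0.001,0,0.066,0,0,0,-0.001,0,0.066,0,0,0]' --grip 0.36

```text
t: 2.85
tool_pos: [0.4385, -0.0031, 0.0819]
tool_rot: [3.109, 0.449, 0.001]
contact_force: [0.4, 0.3, -0.3]
opening: 0.0306
grip_force: 0.0
```

```bash
python3 -c "
from h import *
go(.4386,-.0035,.077,16.4)"
```

```text
row [-0.      0.0006  0.0081] [ 0.0002 -0.0006  0.0003] n>= 0.1 t 2.85 tip 0.0726
```

Request:
apply_moves --rows '[0,0.0006,-0.0015,0,0,0,0,0.0006,-0.0015,0,0,0,0,0.0006,-0.0015,0,0,0,0,0.0006,-0.0015,0,0,0,0,0.0006,-0.0015,0,0,0,0,0.0006,-0.0015,0,0,0]' --grip 0 --grip_force 30

```text
t: 3.45
tool_pos: [0.4387, -0.0035, 0.0826]
tool_rot: [3.109, 0.449, 0.002]
contact_force: [-0.6, -0.0, 5.8]
opening: 0.0003
grip_force: 3.1
```

```bash
python3 -c "
from h import *
o=ctrl.get_obs();print(o['tool_pos'],o['opening'],o['grip_force'],o['contact_force'])
tips(); go(.4386,-.0035,.16,16.4)"
```

```text
[ 0.43874798 -0.00348258  0.08262784] 0.0003263970138578869 3.0565501196178957 [-0.56939133 -0.02303461  5.83034115]
opening 9.987493855377968e-05 tip z [0.0849 0.0853 0.0856 0.0859] inner y 0.0001 -0.0002
row [-1.00e-04  0.00e+00 -1.29e-01] [ 0.0004 -0.0008  0.0004] n>= 1.5 t 3.5 tip 0.0726
```

Request:
apply_moves --rows '[0,0,-0.015,0,0,0,0,0,-0.015,0,0,0,0,0,-0.015,0,0,0,0,0,-0.015,0,0,0,0,0,0,0,0,0,0,0,0.0105,0,0,0,0,0,0.0105,0,0,0]' --grip 0.4

```text
t: 4.2
tool_pos: [0.4367, -0.0032, 0.0735]
tool_rot: [-3.108, -0.449, 0.005]
contact_force: [0.2, 0.7, -1.3]
opening: 0.0337
grip_force: 0.0
```

Request:
apply_moves --rows '[0,0,0,0,0,0,0,0,0,0,0,0,0,0,0,0,0,0,0,0,0,0,0,0,0,0,0,0,0,0,0,0,0,0,0,0]' --grip 0 --grip_force 30

```text
t: 4.8
tool_pos: [0.4381, -0.0034, 0.0754]
tool_rot: [3.109, 0.449, 0.0]
contact_force: [0.2, -0.1, 0.0]
opening: 0.014
grip_force: 31.9
```

```bash
python3 -c "
from h import *
o=ctrl.get_obs();print(o['tool_pos'],o['opening'],o['grip_force'],o['contact_force'])
go(.4386,-.0035,.16,16.4)"
```

```text
[ 0.43807979 -0.00335999  0.07540483] 0.013983671940922917 31.877333521842957 [ 0.17053645 -0.10880138  0.01688298]
row [ 0.0008  0.0005 -0.141 ] [ 0.     -0.0002  0.0004] n>= 1.7 t 4.8 tip 0.0726
```

Request:
apply_moves --rows '[0,0,-0.083,0,0,0,0,0,-0.14,0,0,0,0,0,-0.14,0,0,0]'

```text
t: 5.1
tool_pos: [0.4414, -0.0039, 0.1652]
tool_rot: [3.106, 0.449, 0.017]
contact_force: [0.9, 0.3, 0.2]
opening: 0.014
grip_force: 31.9
```

```bash
python3 -c "
from h import *
p,d=ctrl.get_image('wrist'); cv2.imwrite('pics/w2.png',p); o=ctrl.get_obs(); print(o['opening'],o['tool_pos'])
go(.6295,-.2461,.16,86.8)"
```

```text
0.014035530529460053 [ 0.43992185 -0.00368612  0.16247443]
row [0.1887 0.4769 0.0067] [ 0.0041 -0.0022 -0.7818] n>= 8.2 t 5.15 tip 0.0726
```

View pics/w2.png

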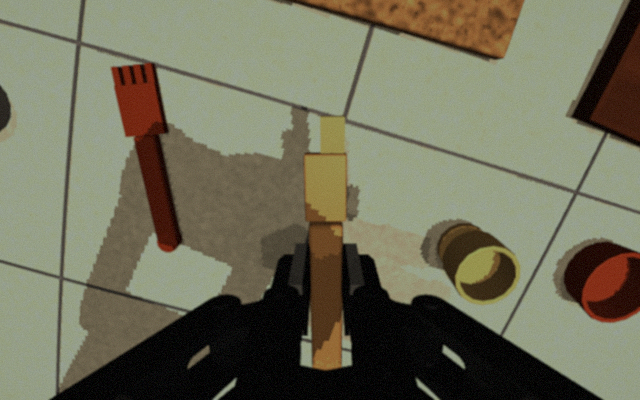

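The knife is held level and straight between the fingers.

Request:
apply_moves --rows '[0.189,0.477,0.004,0,0,-0.782,0.189,0.477,0.004,0,0,-0.782,0.189,0.477,0.004,0,0,-0.782,0.189,0.477,0.004,0,0,-0.782,0.189,0.477,0.004,0,0,-0.782,0.189,0.477,0.004,0,0,-0.782,0.189,0.477,0.004,0,0,-0.782,0.189,0.477,0.004,0,0,-0.782,0.189,0.477,0.004,0,0,-0.782,0.189,0.477,0.004,0,0,-0.782,0.189,0.477,0.004,0,0,-0.782,0.189,0.477,0.004,0,0,-0.782]'

```text
t: 6.35
tool_pos: [0.6275, -0.2453, 0.1567]
tool_rot: [-2.283, -2.158, 0.0]
contact_force: [0.1, -0.4, -0.6]
opening: 0.0136
grip_force: 31.9
```

```bash
python3 -c "
from h import *
p,d=ctrl.get_image('wrist'); cv2.imwrite('pics/w3.png',p); o=ctrl.get_obs(); print(o['opening'],o['tool_pos'])
go(.6295,-.2461,.0805,86.8)"
```

```text
0.013899782090999584 [ 0.62758971 -0.24540336  0.1569207 ]
row [-0.001   0.0032  0.1274] [ 0.     -0.     -0.0002] n>= 1.5 t 6.4 tip 0.0726
```

View pics/w3.png

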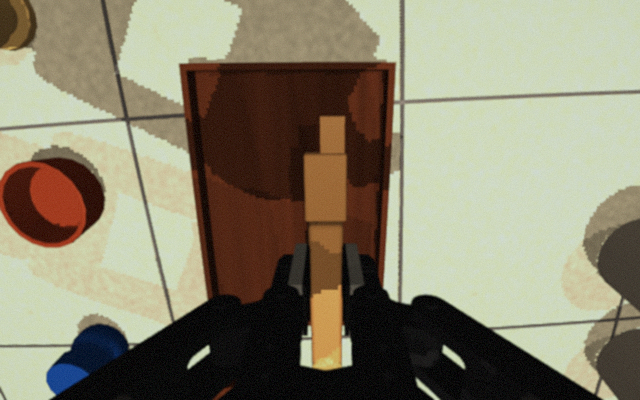

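The tray fills (182–394, 63) downwards with the knife along it on its right half, clear of the walls. I lower it now.

Request:
apply_moves --rows '[-0.001,0.003,0.06,0,0,0,-0.001,0.003,0.1,0,0,0,-0.001,0.003,0.115,0,0,0,-0.001,0.003,0.122,0,0,0,-0.001,0.003,0.127,0,0,0,-0.001,0.003,0.128,0,0,0,-0.001,0.003,0.128,0,0,0]'

```text
t: 7.1
tool_pos: [0.6302, -0.2468, 0.0815]
tool_rot: [2.281, 2.157, 0.001]
contact_force: [0.1, -0.8, 0.1]
opening: 0.0138
grip_force: 31.9
```

Request:
apply_moves --rows '[0,0,0,0,0,0,0,0,0,0,0,0,0,0,0,0,0,0]' --grip 0.3

```text
t: 7.4
tool_pos: [0.6297, -0.2466, 0.0806]
tool_rot: [2.282, 2.158, 0.0]
contact_force: [0.1, -1.3, -0.0]
opening: 0.0254
grip_force: 0.0
```

Request:
apply_moves --rows '[0,0,-0.06,0,0,0,0,0,-0.13,0,0,0,0,0,-0.13,0,0,0]'

```text
t: 7.7
tool_pos: [0.633, -0.2483, 0.1663]
tool_rot: [2.273, 2.15, 0.007]
contact_force: [1.8, -0.6, 0.0]
opening: 0.025
grip_force: 0.0
```

```bash
python3 -c "
from h import *
p,d=ctrl.get_image('wrist'); cv2.imwrite('pics/w4.png',p)
go(.436,.1172,.16,19.1)"
```

```text
row [ 5.890e-01 -3.597e-01  4.000e-04] [ 0.0059 -0.001   0.7524] n>= 8.3 t 7.75 tip 0.0726
```

View pics/w4.png

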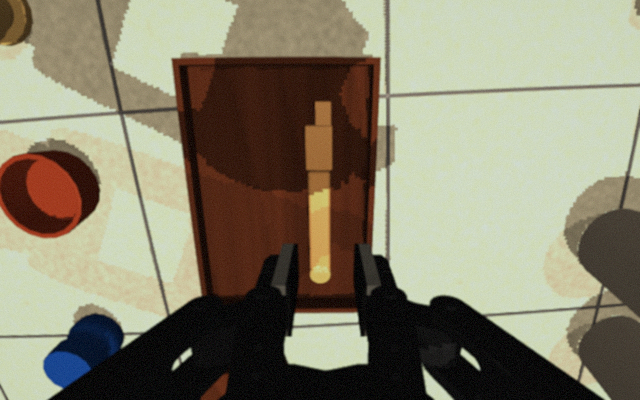

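The knife lies flat and lengthwise in the right half of the tray, at (320,190). Next is the comb.

Request:
apply_moves --rows '[0.589,-0.36,0,0.006,-0.001,0.752,0.589,-0.36,0,0.006,-0.001,0.752,0.589,-0.36,0,0.006,-0.001,0.752,0.589,-0.36,0,0.006,-0.001,0.752,0.589,-0.36,0,0.006,-0.001,0.752,0.589,-0.36,0,0.006,-0.001,0.752,0.589,-0.36,0,0.006,-0.001,0.752,0.589,-0.36,0,0.006,-0.001,0.752,0.589,-0.36,0,0.006,-0.001,0.752,0.589,-0.36,0,0.006,-0.001,0.752,0.589,-0.36,0,0.006,-0.001,0.752,0.589,-0.36,0,0.006,-0.001,0.752]' --grip 0.4

```text
t: 8.95
tool_pos: [0.4338, 0.1177, 0.1578]
tool_rot: [-3.093, -0.52, 0.012]
contact_force: [-0.1, 0.2, -0.4]
opening: 0.0341
grip_force: 0.0
```

```bash
python3 -c "
from h import *
p,d=ctrl.get_image('wrist'); cv2.imwrite('pics/w5.png',p)
o=ctrl.get_obs()
hsv=cv2.cvtColor(p,cv2.COLOR_BGR2HSV); m=((hsv[...,0]<9)|(hsv[...,0]>172))&(hsv[...,1]>130)&(hsv[...,2]>60)
m=m.astype(np.uint8); n,l,st,ce=cv2.connectedComponentsWithStats(m)
for i in range(1,n):
  if st[i,4]>300:
    ys,xs=np.where(l==i); r=cv2.minAreaRect(np.c_[xs,ys].astype(np.float32)); B=cv2.boxPoints(r); W=wrist_w(B,.006,o); print(st[i],r,W[:,:2].round(4).tolist(),W.mean(0))
go(.436,.1172,.0755,19.1)"
```

```text
[ 304  102   42  184 4376] ((324.5, 193.5), (183.0, 41.0), 90.0) [[0.4931, 0.1536], [0.5014, 0.1296], [0.3786, 0.0848], [0.3686, 0.1134]] [0.43542621 0.12033195 0.006     ]
row [0.004  0.0026 0.1373] [-0.0041  0.0041 -0.0004] n>= 1.6 t 9.0 tip 0.0726
```

Request:
apply_moves --rows '[0.0035,0.001,0.07,-0.004,0.004,0,0.0035,0.001,0.12,-0.004,0.004,0,0.0035,0.001,0.132,-0.004,0.004,0,0.0035,0.001,0.137,-0.004,0.004,0,0.0035,0.001,0.137,-0.004,0.004,0]'

```text
t: 9.5
tool_pos: [0.4359, 0.1185, 0.0767]
tool_rot: [-3.098, -0.521, -0.002]
contact_force: [1.3, 0.3, 0.4]
opening: 0.034
grip_force: 0.0
```

Request:
apply_moves --rows '[0,0,0,0,0,0,0,0,0,0,0,0,0,0,0,0,0,0,0,0,0,0,0,0,0,0,0,0,0,0]' --grip 0 --grip_force 30

```text
t: 10.0
tool_pos: [0.4365, 0.1189, 0.0777]
tool_rot: [3.098, 0.522, 0.006]
contact_force: [0.1, -1.5, 6.6]
opening: 0.0137
grip_force: 30.0
```

Request:
apply_moves --rows '[0,0,-0.083,0,0,0,0,0,-0.14,0,0,0,0,0,-0.14,0,0,0]'

```text
t: 10.3
tool_pos: [0.4384, 0.1193, 0.166]
tool_rot: [3.097, 0.522, 0.018]
contact_force: [0.2, -0.6, 0.3]
opening: 0.014
grip_force: 29.3
```

```bash
python3 -c "
from h import *
p,d=ctrl.get_image('wrist'); cv2.imwrite('pics/w5.png',p)
go(.5795,-.2433,.162,86.8)"
```

```text
row [0.0266 0.6486 0.0029] [ 0.0033 -0.0034 -0.7518] n>= 7.9 t 10.35 tip 0.0726
```

View pics/w5.png

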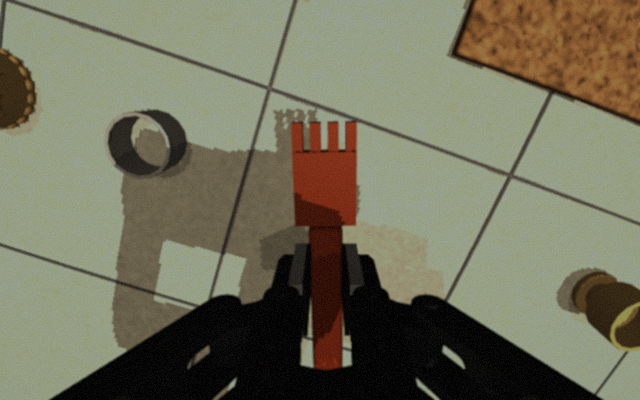

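The comb is held straight. Now to the near half of the tray.

Request:
apply_moves --rows '[0.027,0.649,0.002,0.003,-0.003,-0.752,0.027,0.649,0.002,0.003,-0.003,-0.752,0.027,0.649,0.002,0.003,-0.003,-0.752,0.027,0.649,0.002,0.003,-0.003,-0.752,0.027,0.649,0.002,0.003,-0.003,-0.752,0.027,0.649,0.002,0.003,-0.003,-0.752,0.027,0.649,0.002,0.003,-0.003,-0.752,0.027,0.649,0.002,0.003,-0.003,-0.752,0.027,0.649,0.002,0.003,-0.003,-0.752,0.027,0.649,0.002,0.003,-0.003,-0.752,0.027,0.649,0.002,0.003,-0.003,-0.752,0.027,0.649,0.002,0.003,-0.003,-0.752]'

```text
t: 11.55
tool_pos: [0.5772, -0.2422, 0.1575]
tool_rot: [-2.277, -2.155, 0.008]
contact_force: [-0.1, -0.4, -0.3]
opening: 0.0136
grip_force: 29.4
```

```bash
python3 -c "
from h import *
o=ctrl.get_obs(); print(o['opening'],o['tool_pos'])
go(.5795,-.2433,.0815,86.8)"
```

```text
0.013617051837683997 [ 0.57716938 -0.24217954  0.15747653]
row [-0.0017  0.005   0.1266] [-0.0051 -0.0002  0.0004] n>= 1.5 t 11.55 tip 0.0726
```

Request:
apply_moves --rows '[-0.001,0.003,0.06,-0.003,0,0,-0.001,0.003,0.1,-0.003,0,0,-0.001,0.003,0.115,-0.003,0,0,-0.001,0.003,0.122,-0.003,0,0,-0.001,0.003,0.126,-0.003,0,0,-0.001,0.003,0.126,-0.003,0,0,-0.001,0.003,0.126,-0.003,0,0]'

```text
t: 12.25
tool_pos: [0.58, -0.2448, 0.0844]
tool_rot: [2.281, 2.158, -0.001]
contact_force: [-0.3, -0.9, 0.3]
opening: 0.0141
grip_force: 29.4
```

Request:
apply_moves --rows '[0,0,0.001,0,0,0,0,0,0.001,0,0,0,0,0,0.001,0,0,0]'

```text
t: 12.55
tool_pos: [0.5793, -0.2446, 0.0827]
tool_rot: [-2.282, -2.159, 0.002]
contact_force: [-0.6, -0.0, -0.4]
opening: 0.014
grip_force: 29.4
```

Request:
apply_moves --rows '[0,0,0,0,0,0,0,0,0,0,0,0,0,0,0,0,0,0]' --grip 0.28

```text
t: 12.85
tool_pos: [0.5793, -0.2445, 0.0824]
tool_rot: [-2.282, -2.159, 0.002]
contact_force: [-0.2, -0.4, -0.7]
opening: 0.0238
grip_force: 0.0
```

Request:
apply_moves --rows '[0,0,-0.06,0,0,0,0,0,-0.13,0,0,0,0,0,-0.17,0,0,0,0,0,-0.17,0,0,0]'

```text
t: 13.25
tool_pos: [0.5818, -0.2457, 0.1902]
tool_rot: [2.276, 2.153, 0.002]
contact_force: [0.4, -0.3, -0.2]
opening: 0.0243
grip_force: 0.0
```

```bash
python3 -c "
from h import *
p,d=ctrl.get_image('wrist'); cv2.imwrite('pics/w6.png',p)
go(.443,.351,.2,90); go(.443,.351,.2,0)"
```

```text
row [ 0.9791 -0.284  -0.0254] [ 0.002   0.0021 -0.0353] n>= 12.2 t 13.3 tip 0.0726
row [ 0.9791 -0.284  -0.0254] [3.100e-03 1.000e-04 9.646e-01] n>= 12.2 t 13.3 tip 0.0726
```

View pics/w6.png

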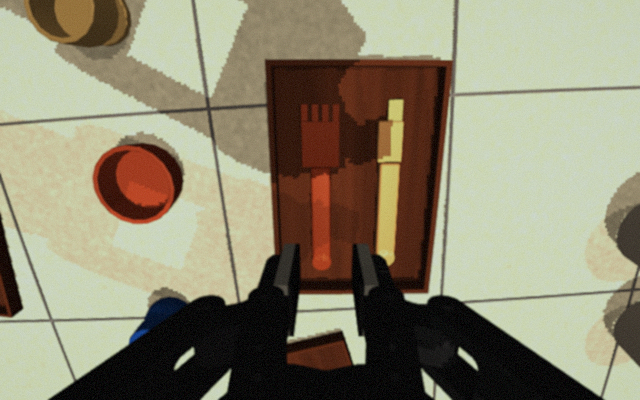

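Both tools lie flat side by side, comb at (321,185) and knife at (390,180). Next is the bowl.

Request:
apply_moves --rows '[0.979,-0.284,-0.025,0.002,0.002,-0.035,0.979,-0.284,-0.025,0.002,0.002,-0.035,0.979,-0.284,-0.025,0.002,0.002,-0.035,0.979,-0.284,-0.025,0.002,0.002,-0.035,0.979,-0.284,-0.025,0.002,0.002,-0.035,0.979,-0.284,-0.025,0.002,0.002,-0.035,0.979,-0.284,-0.025,0.002,0.002,-0.035,0.979,-0.284,-0.025,0.002,0.002,-0.035,0.979,-0.284,-0.025,0.002,0.002,-0.035,0.979,-0.284,-0.025,0.002,0.002,-0.035,0.979,-0.284,-0.025,0.002,0.002,-0.035,0.979,-0.284,-0.025,0.002,0.002,-0.035,0.979,-0.284,-0.025,0.002,0.002,-0.035,0.979,-0.284,-0.025,0.002,0.002,-0.035,0.979,-0.284,-0.025,0.002,0.002,-0.035,0.979,-0.284,-0.025,0.002,0.002,-0.035]' --grip 0.95

```text
t: 14.9
tool_pos: [0.4421, 0.35, 0.1982]
tool_rot: [-2.221, -2.215, 0.005]
contact_force: [-0.6, -0.2, 0.0]
opening: 0.0814
grip_force: 0.0
```

```bash
python3 -c "
from h import *
p,d=ctrl.get_image('wrist'); cv2.imwrite('pics/w7.png',p); o=ctrl.get_obs(); print(o['opening'],o['tool_pos'])
go(.443,.351,.082,90)"
```

```text
0.08135748525108275 [0.44227671 0.35003618 0.19846862]
row [0.0013 0.0022 0.1941] [-0.0034 -0.001  -0.0018] n>= 2.3 t 14.95 tip 0.0726
```

View pics/w7.png

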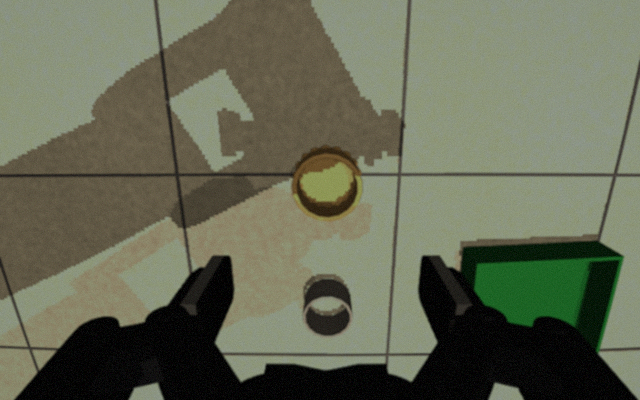

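Bowl rim is centred at (327,186), cutter's upper rim at (327,309), and the fingers straddle the column.

```bash
python3 -c "
from h import *
o=ctrl.get_obs()
print(wrist_w([(327,187),(292,187),(362,187)],.03,o).round(4),wrist_w([(327,309)],.028,o).round(4))
print(pix2w('top',(42.5/3)-.5+182,(265.5/3)-.5+115,.03))
go(.443,.351,.082,90)"
```

```text
[[0.4428 0.3588 0.03  ]
 [0.4176 0.3589 0.03  ]
 [0.468  0.3588 0.03  ]] [[0.4426 0.254  0.028 ]]
[0.44325788 0.350409   0.03      ]
row [0.0013 0.0022 0.1941] [-0.0034 -0.001  -0.0018] n>= 2.3 t 14.95 tip 0.0726
```

```bash
python3 - <<'E'
from h import *
o=ctrl.get_obs(); Rt=R.from_rotvec(o["tool_rot"]).as_matrix(); print(Rt.round(4).tolist(),o["q"])
p,d=ctrl.get_image("wrist"); m=ctrl.camera_model("wrist"); T=m["tool_from_camera"]
ys,xs=np.mgrid[0:400,0:640]; 
def cloud(u0,u1,v0,v1):
    ok=(d>0)&(xs>u0)&(xs<u1)&(ys>v0)&(ys<v1)
    s=cv2.undistortPoints(np.c_[xs[ok],ys[ok]].astype(float)[:,None],m["mtx"],np.array([m["k1"],0,0,0.]))[:,0]
    P=np.c_[s,np.ones(len(s))]*d[ok][:,None]; return (P@T[:3,:3].T+T[:3,3])@Rt.T+o["tool_pos"]
print("table z",np.median(cloud(400,450,120,160)[:,2]),np.median(cloud(60,100,20,60)[:,2]))
for n,b,h in[("bowl",(285,370,140,230),.03),("cutter",(295,360,265,345),.028)]:
    P=cloud(*b); Q=P[(P[:,2]>h-.005)&(P[:,2]<h+.006)]; print(n,len(Q),P[:,2].max(),Q.min(0).round(4),Q.max(0).round(4),((Q.min(0)+Q.max(0))/2).round(4))
t=np.load("top0.npy"); m=ctrl.camera_model("top")
def tc(u0,u1,v0,v1):
    ok=(t>0)&(xs>=u0)&(xs<u1)&(ys>=v0)&(ys<v1)
    s=cv2.undistortPoints(np.c_[xs[ok],ys[ok]].astype(float)[:,None],m["mtx"],np.array([m["k1"],0,0,0.]))[:,0]
    P=np.c_[s,np.ones(len(s))]*t[ok][:,None]; return (P-m["t"])@m["R"]
for n,b,h in[("bowl",(183,210,190,218),.03),("cutter",(220,244,192,215),.028),("egg",(335,360,192,217),.046)]:
    P=tc(*b); Q=P[P[:,2]>h-.012]; print("top",n,len(Q),P[:,2].max(),((Q.min(0)+Q.max(0))/2).round(4),(Q.max(0)-Q.min(0)).round(3))
E
```

```text
[[0.0028, 1.0, -0.0053], [1.0, -0.0028, 0.0016], [0.0016, -0.0053, -1.0]] [ 5.36046228e-01 -1.40946608e-03  1.84954855e+00  4.26451164e-03
  1.29718416e+00  5.37671150e-01]
table z -0.0015209252677609864 -0.0014439161037712311
bowl 1165 0.03077540392743658 [0.4166 0.3322 0.025 ] [0.4676 0.3835 0.0308] [0.4421 0.3579 0.0279]
cutter 584 0.028286413183691655 [0.4217 0.2241 0.023 ] [0.4628 0.266  0.0283] [0.4422 0.2451 0.0256]
top bowl 93 0.036382996736486456 [0.4434 0.3542 0.0272] [0.05  0.049 0.018]
top cutter 53 0.03348993236212694 [0.444  0.2414 0.0249] [0.041 0.04  0.017]
top egg 57 0.05405890219585416 [ 0.4377 -0.1166  0.0446] [0.04  0.04  0.019]
```

Request:
apply_moves --rows '[0.011,0.0013,0.07,-0.003,-0.001,0,0.011,0.0013,0.14,-0.003,-0.001,0,0.011,0.0013,0.175,-0.003,-0.001,0,0.011,0.0013,0.19,-0.003,-0.001,0,0.011,0.0013,0.195,-0.003,-0.001,0,0.011,0.0013,0.195,-0.003,-0.001,0,0.011,0.0013,0.195,-0.003,-0.001,0]'

```text
t: 15.7
tool_pos: [0.4434, 0.3589, 0.084]
tool_rot: [2.222, 2.22, 0.006]
contact_force: [-1.5, 0.5, 0.2]
opening: 0.0812
grip_force: 0.0
```

Request:
apply_moves --rows '[0,0,0,0,0,0,0,0,0,0,0,0,0,0,0,0,0,0,0,0,0,0,0,0,0,0,0,0,0,0,0,0,0,0,0,0]' --grip 0 --grip_force 30

```text
t: 16.3
tool_pos: [0.4429, 0.3589, 0.0836]
tool_rot: [2.222, 2.221, 0.004]
contact_force: [-0.8, -1.3, 5.3]
opening: 0.0512
grip_force: 31.3
```

```bash
python3 -c "
from h import *
o=ctrl.get_obs(); print(o['opening'],o['tool_pos'],o['grip_force'],o['contact_force'])
go(.4425,.3565,.14,90)"
```

```text
0.051178845657043004 [0.44288695 0.35890606 0.08361918] 31.322163585573435 [-0.8462524  -1.25553499  5.30869681]
row [-0.0038 -0.0005 -0.094 ] [ 0.0012 -0.0011 -0.0003] n>= 1.1 t 16.3 tip 0.0726
```

Request:
apply_moves --rows '[0,0,-0.03,0,0,0,0,0,-0.09,0,0,0,0,0,-0.13,0,0,0,0,0,-0.13,0,0,0]'

```text
t: 16.7
tool_pos: [0.4443, 0.3598, 0.1647]
tool_rot: [2.221, 2.22, 0.014]
contact_force: [-0.4, 0.4, -0.4]
opening: 0.0509
grip_force: 31.7
```

```bash
python3 -c "
from h import *
o=ctrl.get_obs(); print(o['opening'],o['tool_pos'],o['contact_force'])
go(.605,.032,.165,91)"
```

```text
0.05094487901116653 [0.44426658 0.35978934 0.1647258 ] [-0.44845794  0.41495845 -0.40364592]
row [-0.5462  0.2681 -0.0014] [ 0.0048 -0.0034 -0.0114] n>= 7.3 t 16.7 tip 0.0726
```

Request:
apply_moves --rows '[-0.05,0.025,0,0,0,0,-0.12,0.06,0,0,0,0,-0.2,0.1,0,0.004,-0.003,-0.011,-0.28,0.137,0,0.004,-0.003,-0.011,-0.36,0.177,0,0.004,-0.003,-0.011,-0.43,0.211,0,0.004,-0.003,-0.011,-0.49,0.24,0,0.004,-0.003,-0.011,-0.53,0.26,0,0.004,-0.003,-0.011,-0.546,0.268,0,0.004,-0.003,-0.011,-0.546,0.268,0,0.004,-0.003,-0.011,-0.546,0.268,0,0.004,-0.003,-0.011,-0.546,0.268,0,0.004,-0.003,-0.011]'

```text
t: 17.9
tool_pos: [0.602, 0.0321, 0.1593]
tool_rot: [-2.199, -2.24, 0.012]
contact_force: [-0.0, 1.0, -1.8]
opening: 0.0511
grip_force: 31.7
```

```bash
python3 -c "
from h import *
p,d=ctrl.get_image('wrist'); cv2.imwrite('pics/w8.png',p)
o=ctrl.get_obs(); print(o['opening'],o['tool_pos'],o['contact_force'])
go(.605,.032,.1,91)"
```

```text
0.0513045819253739 [0.60208031 0.03209125 0.15948179] [ 0.26653896  0.83604837 -0.25216852]
row [0.0001 0.0055 0.0991] [-0.0044  0.0023  0.0007] n>= 1.2 t 17.95 tip 0.0726
```

View pics/w8.png

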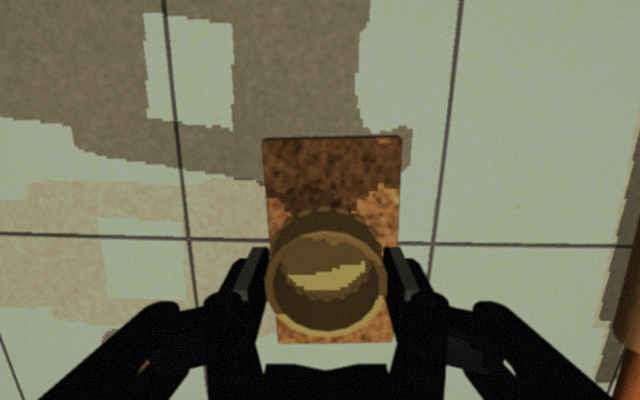

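The cork board spans (263,139)–(402,137) down to (278–391,342), with the bowl's rim centred at (327,285) above it.

```bash
python3 -c "
from h import *
o=ctrl.get_obs()
W=wrist_w([(263,139),(402,137),(391,342),(278,342)],.012,o); print(W.round(4),W.mean(0).round(4))
print('bowl',wrist_w([(327,285),(327,221)],o['tool_pos'][2]-.0836+.03,o).round(4),o['tool_pos'])"
```

```text
[[ 0.5613  0.077   0.012 ]
 [ 0.6485  0.08    0.012 ]
 [ 0.6541 -0.0777  0.012 ]
 [ 0.5666 -0.0797  0.012 ]] [ 6.076e-01 -1.000e-04  1.200e-02]
bowl [[0.6028 0.0326 0.1059]
 [0.6022 0.0608 0.1059]] [0.60208031 0.03209125 0.15948179]
```

Request:
apply_moves --rows '[0.0065,0.0057,0.04,-0.004,0.002,0,0.0065,0.0057,0.07,-0.004,0.002,0,0.0065,0.0057,0.085,-0.004,0.002,0,0.0065,0.0057,0.094,-0.004,0.002,0,0.0065,0.0057,0.099,-0.004,0.002,0,0.0065,0.0057,0.102,-0.004,0.002,0,0.0065,0.0057,0.102,-0.004,0.002,0,0.0065,0.0057,0.102,-0.004,0.002,0]'

```text
t: 18.75
tool_pos: [0.6062, 0.0343, 0.0994]
tool_rot: [2.202, 2.239, 0.001]
contact_force: [-0.6, -0.8, -0.7]
opening: 0.0516
grip_force: 31.7
```

```bash
python3 -c "
from h import *
o=ctrl.get_obs(); print(o['opening'],o['tool_pos'],o['contact_force'])
go(.6055,.036,.0956,91)"
```

```text
0.05159900553560582 [0.60620461 0.0343161  0.09938234] [-0.64920842 -0.75955013 -0.70010402]
row [ 0.0028 -0.0011  0.0063] [ 0.0009  0.0005 -0.0006] n>= 0.1 t 18.75 tip 0.0726
```

Request:
apply_moves --rows '[0,0,0.002,0,0,0,0,0,0.004,0,0,0,0,0,0.0045,0,0,0,0,0,0.0045,0,0,0]'

```text
t: 19.15
tool_pos: [0.6057, 0.0344, 0.0958]
tool_rot: [2.203, 2.239, -0.001]
contact_force: [0.0, -0.2, -0.4]
opening: 0.0514
grip_force: 31.7
```

Request:
apply_moves --rows '[0,0,0.001,0,0,0,0,0,0.002,0,0,0,0,0,0.002,0,0,0]'

```text
t: 19.45
tool_pos: [0.6058, 0.0343, 0.0956]
tool_rot: [2.202, 2.24, -0.001]
contact_force: [-2.5, -1.0, 5.0]
opening: 0.0512
grip_force: 32.1
```

Contact at 5 N means the bowl is on the board, so I release it and rise.

Request:
apply_moves --rows '[0,0,0,0,0,0,0,0,0,0,0,0,0,0,0,0,0,0,0,0,0,0,0,0]' --grip 0.85

```text
t: 19.85
tool_pos: [0.6057, 0.0344, 0.0945]
tool_rot: [2.202, 2.24, -0.001]
contact_force: [0.8, 0.8, 0.3]
opening: 0.0723
grip_force: 0.0
```

Request:
apply_moves --rows '[0,0,-0.04,0,0,0,0,0,-0.1,0,0,0,0,0,-0.17,0,0,0,0,0,-0.17,0,0,0]' --grip 0.9

```text
t: 20.25
tool_pos: [0.6094, 0.0343, 0.2045]
tool_rot: [2.195, 2.232, 0.013]
contact_force: [0.5, 0.6, -0.1]
opening: 0.0767
grip_force: 0.0
```

```bash
python3 -c "
from h import *
o=ctrl.get_obs(); print(o['opening'],o['tool_pos'],o['contact_force'])
go(.438,-.113,.2,91)"
```

```text
0.07667476595744094 [0.60940199 0.03429045 0.2044851 ] [ 0.49032768  0.55316411 -0.12532602]
row [-0.2407 -0.2898  0.004 ] [ 0.0084  0.0011 -0.0005] n>= 4.5 t 20.25 tip 0.0726
```

Request:
apply_moves --rows '[-0.241,-0.29,0.003,0.008,0.001,0,-0.241,-0.29,0.003,0.008,0.001,0,-0.241,-0.29,0.003,0.008,0.001,0,-0.241,-0.29,0.003,0.008,0.001,0,-0.241,-0.29,0.003,0.008,0.001,0,-0.241,-0.29,0.003,0.008,0.001,0,-0.241,-0.29,0.003,0.008,0.001,0,-0.241,-0.29,0.003,0.008,0.001,0]'

```text
t: 21.05
tool_pos: [0.4347, -0.1127, 0.195]
tool_rot: [-2.196, -2.234, 0.012]
contact_force: [0.0, 0.1, -0.3]
opening: 0.0771
grip_force: 0.0
```

```bash
cat >> h.py <<'E'
def cloud():
    o=ctrl.get_obs(); Rt=R.from_rotvec(o["tool_rot"]).as_matrix()
    p,d=ctrl.get_image("wrist"); m=ctrl.camera_model("wrist"); T=m["tool_from_camera"]
    ys,xs=np.mgrid[0:400,0:640]; ok=d>0
    s=cv2.undistortPoints(np.c_[xs[ok],ys[ok]].astype(float)[:,None],m["mtx"],np.array([m["k1"],0,0,0.]))[:,0]
    P=np.c_[s,np.ones(len(s))]*d[ok][:,None]; return p,(P@T[:3,:3].T+T[:3,3])@Rt.T+o["tool_pos"],p[ok]
def top_of(P,c,rad,h):
    Q=P[(np.hypot(*(P[:,:2]-c).T)<rad)&(abs(P[:,2]-h)<.005)]
    print(len(Q),"centre",((Q.min(0)+Q.max(0))/2).round(4),"size",np.ptp(Q,0).round(4))
E
python3 -c "
from h import *
p,P,_=cloud(); cv2.imwrite('pics/w9.png',p); o=ctrl.get_obs(); print(o['opening'],o['tool_pos'])
top_of(P,(.438,-.113),.04,.046); go(.438,-.113,.1,91)"
```

```text
0.0768331496238577 [ 0.43479432 -0.11252704  0.19499178]
994 centre [ 0.4367 -0.1126  0.0436] size [0.0418 0.0428 0.0052]
row [-0.0011  0.0073  0.1582] [-0.0078 -0.0007  0.0003] n>= 1.9 t 21.1 tip 0.0726
```

View pics/w9.png

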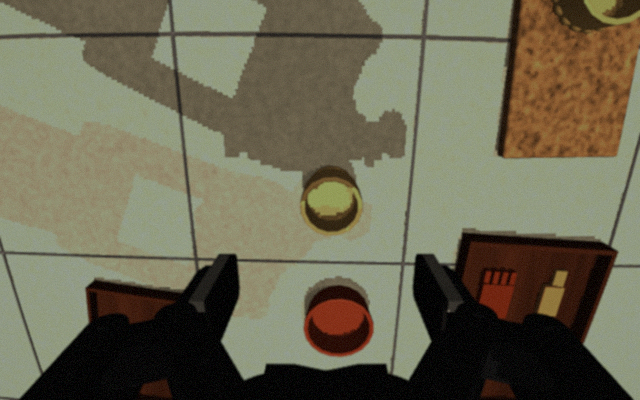

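The egg cup is upright at (331,203), clear of the red bowl at (338,318). The bowl stands on the board, top right.

Request:
apply_moves --rows '[0,0.0035,0.06,-0.008,0,0,0,0.0035,0.11,-0.008,0,0,0,0.0035,0.145,-0.008,0,0,0,0.0035,0.162,-0.008,0,0,0,0.0035,0.167,-0.008,0,0,0,0.0035,0.167,-0.008,0,0,0,0.0035,0.167,-0.008,0,0]'

```text
t: 21.8
tool_pos: [0.4361, -0.1132, 0.0961]
tool_rot: [2.201, 2.239, 0.003]
contact_force: [0.2, 0.6, 0.4]
opening: 0.077
grip_force: 0.0
```

Request:
apply_moves --rows '[0,0,0,0,0,0,0,0,0,0,0,0,0,0,0,0,0,0,0,0,0,0,0,0,0,0,0,0,0,0,0,0,0,0,0,0,0,0,0,0,0,0]' --grip 0 --grip_force 30

```text
t: 22.5
tool_pos: [0.4356, -0.1132, 0.0958]
tool_rot: [2.203, 2.239, 0.002]
contact_force: [-2.1, 0.2, 6.0]
opening: 0.0421
grip_force: 30.7
```

Request:
apply_moves --rows '[0,0,-0.03,0,0,0,0,0,-0.09,0,0,0,0,0,-0.13,0,0,0,0,0,-0.13,0,0,0,0,0,-0.13,0,0,0]'

```text
t: 23.0
tool_pos: [0.4349, -0.113, 0.1726]
tool_rot: [-2.203, -2.24, -0.001]
contact_force: [0.1, -0.7, -1.8]
opening: 0.0422
grip_force: 30.9
```

```bash
python3 -c "
from h import *
o=ctrl.get_obs(); print(o['opening'],o['tool_pos'],o['contact_force'])
go(.6085,-.04,.175,91)"
```

```text
0.04224102916235328 [ 0.43488929 -0.11297335  0.17255429] [ 0.09508236 -0.69404896 -1.83908864]
row [ 0.1168  0.2913 -0.0038] [ 0.0004 -0.0004 -0.0006] n>= 3.8 t 23.0 tip 0.0726
```

Request:
apply_moves --rows '[0.01,0.025,0,0,0,0,0.03,0.07,0,0,0,0,0.055,0.135,0,0,0,0,0.08,0.2,0,0,0,0,0.1,0.25,0,0,0,0,0.112,0.28,0,0,0,0,0.117,0.291,0,0,0,0,0.117,0.291,0,0,0,0,0.117,0.291,0,0,0,0,0.117,0.291,0,0,0,0]'

```text
t: 24.0
tool_pos: [0.6073, -0.0403, 0.1722]
tool_rot: [-2.203, -2.238, 0.0]
contact_force: [0.3, 0.5, -0.7]
opening: 0.0421
grip_force: 30.9
```

```bash
python3 -c "
from h import *
p,P,_=cloud(); cv2.imwrite('pics/w10.png',p)
o=ctrl.get_obs(); print(o['opening'],o['tool_pos'],o['contact_force'])
top_of(P,(.6055,.036),.032,.042); go(.6085,-.04,.112,91)"
```

```text
0.041890138280108784 [ 0.6074765  -0.04033545  0.17256677] [ 0.31046302  0.49598533 -0.93095378]
1990 centre [0.6061 0.0324 0.0399] size [0.0511 0.0513 0.0057]
row [0.0004 0.0018 0.1009] [-0.0003 -0.0006 -0.001 ] n>= 1.2 t 24.05 tip 0.0726
```

View pics/w10.png

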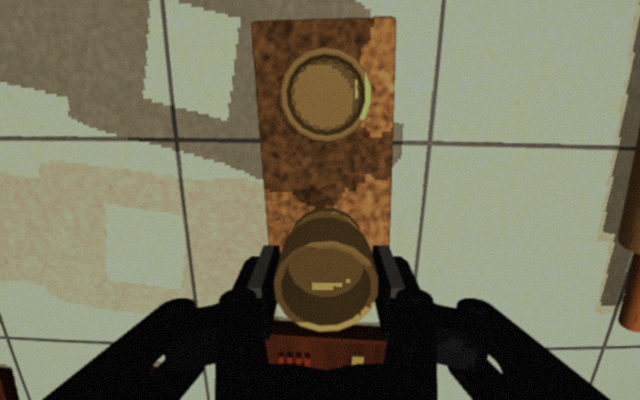

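The bowl stands upright well inside the board, rim at (326,95). The egg cup is over the free half.

Request:
apply_moves --rows '[0,0.001,0.03,0,0,0,0,0.001,0.06,0,0,0,0,0.001,0.082,0,0,0,0,0.001,0.095,0,0,0,0,0.001,0.101,0,0,0,0,0.001,0.104,0,0,0,0,0.001,0.104,0,0,0,0,0.001,0.104,0,0,0]'

```text
t: 24.85
tool_pos: [0.6095, -0.0399, 0.1113]
tool_rot: [2.202, 2.239, 0.002]
contact_force: [-0.1, 0.0, -0.6]
opening: 0.042
grip_force: 31.0
```

Request:
apply_moves --rows '[0,0,0.001,0,0,0,0,0,0.003,0,0,0,0,0,0.004,0,0,0,0,0,0.004,0,0,0]'

```text
t: 25.25
tool_pos: [0.609, -0.0398, 0.108]
tool_rot: [-2.202, -2.24, -0.001]
contact_force: [0.7, -0.1, -0.6]
opening: 0.0419
grip_force: 31.0
```

Request:
apply_moves --rows '[0,0,0.001,0,0,0,0,0,0.002,0,0,0,0,0,0.002,0,0,0]'

```text
t: 25.55
tool_pos: [0.6091, -0.0398, 0.1079]
tool_rot: [-2.202, -2.239, -0.001]
contact_force: [-3.6, -0.4, 5.5]
opening: 0.0416
grip_force: 31.5
```

Contact again, so I release and go up.

Request:
apply_moves --rows '[0,0,0,0,0,0,0,0,0,0,0,0,0,0,0,0,0,0,0,0,0,0,0,0]' --grip 0.75

```text
t: 25.95
tool_pos: [0.6089, -0.0398, 0.1066]
tool_rot: [-2.202, -2.239, -0.001]
contact_force: [0.1, 0.1, -0.4]
opening: 0.0634
grip_force: 0.0
```

Request:
apply_moves --rows '[0,0,-0.03,0,0,0,0,0,-0.08,0,0,0,0,0,-0.15,0,0,0,0,0,-0.15,0,0,0]' --grip 0.85

```text
t: 26.35
tool_pos: [0.6125, -0.0405, 0.2043]
tool_rot: [2.196, 2.233, 0.012]
contact_force: [0.9, -0.3, 1.3]
opening: 0.0723
grip_force: 0.0
```

```bash
python3 -c "
from h import *
o=ctrl.get_obs(); print(o['opening'],o['tool_pos'],o['contact_force'])
go(.442,.243,.2,91)"
```

```text
0.07228880958251437 [ 0.61249001 -0.04049591  0.20429029] [ 0.90902549 -0.2750132   1.29814143]
row [ 0.4772 -0.2763  0.003 ] [ 0.0079  0.001  -0.0005] n>= 6.6 t 26.35 tip 0.0726
```

Request:
apply_moves --rows '[0.477,-0.276,0.001,0.004,0,0,0.477,-0.276,0.001,0.004,0,0,0.477,-0.276,0.001,0.004,0,0,0.477,-0.276,0.001,0.004,0,0,0.477,-0.276,0.001,0.004,0,0,0.477,-0.276,0.001,0.004,0,0,0.477,-0.276,0.001,0.004,0,0,0.477,-0.276,0.001,0.004,0,0,0.477,-0.276,0.001,0.004,0,0,0.477,-0.276,0.001,0.004,0,0,0.477,-0.276,0.001,0.004,0,0]'

```text
t: 27.45
tool_pos: [0.4393, 0.2426, 0.1964]
tool_rot: [-2.202, -2.234, 0.006]
contact_force: [-0.9, 0.1, -0.3]
opening: 0.0726
grip_force: 0.0
```

```bash
python3 -c "
from h import *
p,P,_=cloud(); cv2.imwrite('pics/w11.png',p)
o=ctrl.get_obs(); print(o['opening'],o['tool_pos'],o['contact_force'])
top_of(P,(.442,.243),.035,.028); go(.442,.243,.08,91)"
```

```text
0.07251807960839597 [0.43931869 0.24259243 0.19639544] [-0.00597598 -1.22461447 -0.35584323]
655 centre [0.4426 0.2446 0.0257] size [0.041  0.0416 0.0054]
row [0.0005 0.0057 0.194 ] [-0.0039 -0.0005 -0.0017] n>= 2.3 t 27.5 tip 0.0726
```

Request:
apply_moves --rows '[0.0035,0.0057,0.07,-0.004,0,0,0.0035,0.0057,0.13,-0.004,0,0,0.0035,0.0057,0.17,-0.004,0,0,0.0035,0.0057,0.188,-0.004,0,0,0.0035,0.0057,0.194,-0.004,0,0,0.0035,0.0057,0.194,-0.004,0,0,0.0035,0.0057,0.194,-0.004,0,0]'

```text
t: 28.2
tool_pos: [0.4426, 0.246, 0.0817]
tool_rot: [2.203, 2.239, 0.005]
contact_force: [-0.4, -0.5, 0.2]
opening: 0.0724
grip_force: 0.0
```

Request:
apply_moves --rows '[0,0,0,0,0,0,0,0,0,0,0,0,0,0,0,0,0,0,0,0,0,0,0,0,0,0,0,0,0,0,0,0,0,0,0,0,0,0,0,0,0,0]' --grip 0 --grip_force 30

```text
t: 28.9
tool_pos: [0.4421, 0.2461, 0.0814]
tool_rot: [2.203, 2.24, 0.004]
contact_force: [-2.1, -1.1, 5.5]
opening: 0.0404
grip_force: 30.4
```

Request:
apply_moves --rows '[0,0,-0.03,0,0,0,0,0,-0.09,0,0,0,0,0,-0.14,0,0,0,0,0,-0.14,0,0,0,0,0,-0.14,0,0,0]'

```text
t: 29.4
tool_pos: [0.4416, 0.2458, 0.1648]
tool_rot: [2.203, 2.24, 0.004]
contact_force: [0.0, 0.1, -0.8]
opening: 0.0405
grip_force: 30.6
```

```bash
python3 -c "
from h import *
o=ctrl.get_obs(); print(o['opening'],o['tool_pos'],o['contact_force'])
go(.62,.236,.165,91)"
```

```text
0.04045116108078902 [0.44160257 0.24582475 0.16476855] [ 0.0152871   0.05730471 -0.77389501]
row [-2.13e-02  2.97e-01  1.00e-04] [ 0.0012 -0.001  -0.0005] n>= 3.6 t 29.4 tip 0.0726
```

Request:
apply_moves --rows '[-0.002,0.03,0,0,0,0,-0.006,0.08,0,0,0,0,-0.01,0.15,0,0,0,0,-0.015,0.22,0,0,0,0,-0.02,0.27,0,0,0,0,-0.021,0.297,0,0,0,0,-0.021,0.297,0,0,0,0,-0.021,0.297,0,0,0,0,-0.021,0.297,0,0,0,0]'

```text
t: 30.3
tool_pos: [0.6182, 0.2361, 0.1627]
tool_rot: [-2.201, -2.239, 0.002]
contact_force: [-0.1, -0.3, -0.3]
opening: 0.0405
grip_force: 30.6
```

```bash
python3 -c "
from h import *
p,P,C=cloud(); cv2.imwrite('pics/w12.png',p)
o=ctrl.get_obs(); print(o['opening'],o['tool_pos'])
g=(C[:,1].astype(int)>C[:,2].astype(int)+40)&(C[:,1].astype(int)>C[:,0].astype(int)+40)&(abs(P[:,2]-.03)<.004); print(P[g].min(0),P[g].max(0))
go(.62,.236,.088,91)"
```

```text
0.04079045886523453 [0.61831099 0.23617802 0.16314539]
[0.56016141 0.18315075 0.02604755] [0.68438999 0.30107823 0.030453  ]
row [-0.0004  0.003   0.1252] [-0.0011 -0.0003 -0.0001] n>= 1.5 t 30.35 tip 0.0726
```

View pics/w12.png

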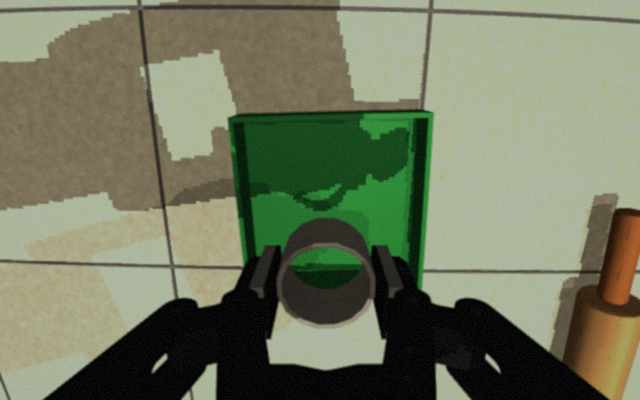

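The cutter is held over the tub, whose rim runs (230–433, 113) at the far side. Its centre works out near (0.622, 0.240), so I nudge and lower.

Request:
apply_moves --rows '[0.006,0.006,0.04,-0.001,0,0,0.006,0.006,0.08,-0.001,0,0,0.006,0.006,0.105,-0.001,0,0,0.006,0.006,0.118,-0.001,0,0,0.006,0.006,0.124,-0.001,0,0,0.006,0.006,0.127,-0.001,0,0,0.006,0.006,0.127,-0.001,0,0]'

```text
t: 31.05
tool_pos: [0.6237, 0.2399, 0.0888]
tool_rot: [2.202, 2.239, 0.005]
contact_force: [0.4, -0.3, -0.2]
opening: 0.0409
grip_force: 30.6
```

Request:
apply_moves --rows '[0,0,0.001,0,0,0,0,0,0.003,0,0,0,0,0,0.003,0,0,0,0,0,0.003,0,0,0]'

```text
t: 31.45
tool_pos: [0.6233, 0.2398, 0.0863]
tool_rot: [2.202, 2.239, 0.003]
contact_force: [-0.3, 0.2, -0.1]
opening: 0.0409
grip_force: 30.6
```

Request:
apply_moves --rows '[0,0,0.001,0,0,0,0,0,0.002,0,0,0,0,0,0.003,0,0,0,0,0,0.003,0,0,0]'

```text
t: 31.85
tool_pos: [0.6233, 0.2398, 0.0845]
tool_rot: [2.202, 2.239, 0.003]
contact_force: [-1.3, -0.8, 1.4]
opening: 0.0405
grip_force: 30.7
```

Request:
apply_moves --rows '[0,0,0.0005,0,0,0,0,0,0.001,0,0,0,0,0,0.001,0,0,0]'

```text
t: 32.15
tool_pos: [0.6233, 0.2398, 0.0844]
tool_rot: [2.202, 2.24, 0.003]
contact_force: [-3.2, -1.4, 4.2]
opening: 0.0407
grip_force: 31.1
```

Request:
apply_moves --rows '[0,0,0,0,0,0,0,0,0,0,0,0,0,0,0,0,0,0,0,0,0,0,0,0]' --grip 0.66

```text
t: 32.55
tool_pos: [0.6232, 0.2397, 0.0834]
tool_rot: [2.203, 2.24, 0.003]
contact_force: [0.7, -0.3, -0.7]
opening: 0.0563
grip_force: 0.0
```

Request:
apply_moves --rows '[0,0,-0.03,0,0,0,0,0,-0.09,0,0,0,0,0,-0.16,0,0,0,0,0,-0.24,0,0,0,0,0,-0.24,0,0,0,0,0,-0.24,0,0,0]'

```text
t: 33.15
tool_pos: [0.6241, 0.24, 0.2317]
tool_rot: [2.2, 2.237, 0.011]
contact_force: [-0.3, -0.5, -0.6]
opening: 0.0564
grip_force: 0.0
```

```bash
python3 -c "
from h import *
go(.3,.5,.3,91)"
```

```text
row [ 0.4426 -0.5321 -0.1168] [ 0.0048 -0.0015 -0.0005] n>= 8.4 t 33.15 tip 0.0726
```

Move aside so that the top camera sees everything.

Request:
apply_moves --rows '[0.443,-0.532,-0.12,0,0,0,0.443,-0.532,-0.12,0,0,0,0.443,-0.532,-0.12,0,0,0,0.443,-0.532,-0.12,0,0,0,0.443,-0.532,-0.12,0,0,0,0.443,-0.532,-0.12,0,0,0,0.443,-0.532,-0.12,0,0,0,0.443,-0.532,-0.12,0,0,0,0.443,-0.532,-0.12,0,0,0,0.443,-0.532,-0.12,0,0,0,0.443,-0.532,-0.12,0,0,0,0.443,-0.532,-0.12,0,0,0]'

```text
t: 34.35
tool_pos: [0.2999, 0.4991, 0.2981]
tool_rot: [2.203, 2.238, -0.001]
contact_force: [-0.4, 0.5, 0.2]
opening: 0.0566
grip_force: 0.0
```

```bash
python3 -c "
from h import *
p,d=ctrl.get_image('top'); cv2.imwrite('pics/fin.png',cv2.resize(p[115:235,182:448],None,fx=3,fy=3,interpolation=cv2.INTER_CUBIC))"
```

```text
(no output)
```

View pics/fin.png

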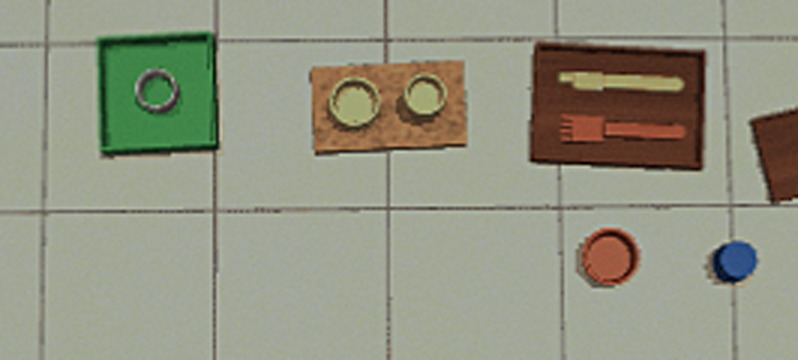

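The picture shows everything in place: ring in the tub (157,92), both pots on the cork (355,103) and (425,95), both tools in the tray. The red bowl and blue pot have not moved.

```bash
python3 -c "
from h import *
print(ctrl.finish_job())"
```

```text
the job is handed in; nothing more can be done
None
```

The job is done and handed in at about 34 s: the knife and comb lie side by side in the tray, the bowl and egg cup stand on the cork board, the cutter stands in the tub, and the red bowl and glaze pot were left in place.

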